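Lever the sprung belt tensioner back past its ratchet click and hold it

TASK

Take the orange-handled steel rod out of its wooden stand and pass its end down through the eye at the end of the blue sprung tensioner arm. Using the rod as the handle, swing the arm back past the click of its red ratchet pawl until it is up against the black rubber stop, and finish while still gripping the rod and holding the arm there. Touch the tensioner unit only with the rod, and leave the gauge, the glue bottle and the tape roll where they are.

Things in the scene. Friction and masses are not known exactly. Their poses are not given: they have to be found in the camera images.
- rod: steel rod with a round orange handle, standing upright in the stand; 94 mm long in all, 0.09 kg. Origin at its lower end, z up along the rod. From the origin upwards: shank of 11 mm diameter from 0 to 28 mm (its lowest 4 mm tapered to 6 mm), collar of 28 mm diameter from 28 to 34 mm, smooth handle of 20 mm diameter from 34 to 94 mm. At the start the collar rests on the stand and the shank is in the stand's hole; it lifts straight up by 28 mm to come free.
- stand: wooden block 60 x 60 mm, 42 mm high, fixed, with a 16 mm through hole in the middle in which the rod stands. Origin at the centre of its underside. Mind the fixed stack of white boxes, 345 mm tall, further back: its front face is at x = 0.63 between y = -0.19 and -0.07.
- tensioner_base: the tensioner unit: an aluminium plate 200 x 170 x 12 mm fixed on the bench, which carries the blue arm, the red pawl, a black pulley, a black rubber stop and a steel rest post (none of them higher than 50 mm above the bench). Origin at the centre of the plate's underside, x along the 200 mm side; the arm points from the hinge to -x of this frame and swings towards its +y when pushed back.
- hinge (a point): point on the vertical hinge axis of the arm, at the height of the eye's upper mouth (44 mm above the bench).
- eye (a point): centre of the upper mouth of the eye, a vertical 16 mm through hole in the 34 x 34 x 14 mm steel block at the end of the blue arm. The mouth is 44 mm and the block's underside 30 mm above the bench, the plate below it 12 mm; the space under the eye is clear over the whole swing. 110 mm from the hinge axis; moves with the arm.
- tensioner (a joint): angle of the arm in rad: 0 at rest, growing as it is pushed back (clockwise seen from above, the eye moving towards +y of the plate's frame). The pawl clicks in behind the tooth at about 0.53; the rubber stop is at 0.68. A spring drives the arm back to 0, with about 3 N at the eye at 0 and 5.5 N at 0.68 (the pawl adds about 1 N). Let go past the click, it falls back on the pawl and rests at about 0.50.
- pawl (a joint): angle of the red pawl in rad: 0 when it is in; the arm's tooth lifts it to about 0.16 just before the click, then its own spring snaps it back to 0.
- ring_gauge: bystander: steel plug gauge, 32 mm diameter, 40 mm high, standing. Origin at the centre of its underside.
- glue_bottle: bystander: small red bottle with a black nozzle, 30 mm diameter, 92 mm high, standing. Origin at the centre of its underside.
- tape: bystander: roll of green tape lying flat, 63 mm diameter, 19 mm high. Origin at the centre of its underside.
Mind the look-alikes: they are no part of the job. Leave any yellow look-alike of the rod alone.

How it is judged:
By the outcome, as a careful person would: the job done as asked, in the order asked, and still so for the second after the job is handed in, while the arm keeps its last pose, push and grip.
It also fails if it takes over 40 s, if anything falls off the work surface, if the arm or the gripper's body presses on something with over 40 N, if the wrist force passes 120 N, or if a joint passes its speed limit or range.

ROBOT

A 6-joint arm with a two-finger parallel gripper is mounted at the origin on a cart in front of the work surface, level with it; the furniture and walls round the work are solid. World frame = base frame: x ahead of the robot, y to its left, z up, the work surface at z = 0. Lengths are in m, angles in rad, forces in N, time in s.
With the tool pointing down it reaches from about 0.4 to 0.825 m from the base axis. Payload 7 kg.
Tool frame: the origin (TCP) lies at the centre of the arm's flange, where the gripper is bolted on; the fingertips stand 178 mm ahead of it and the grasp point (between the pads) lies 159 mm ahead of it; z points along the fingers, y is the direction in which the jaws open and shut (so a half turn about z gives the same grasp; the last joint's range is limited). The gripper opens to 88 mm and grips with 3 to 60 N. Pads are 19 mm wide; open, the fingers measure 130 mm over their backs; the gripper's body (78 mm by 193 mm) begins 47 mm behind the grasp point.
Start: joints at [1.513, 0.359, 0.012, 0, -1.224, -0.288], TCP at [0.229, 0.635, 0.405] pointing down, gripper open.
Joint ranges: [-3.07, 3.07], [-1.43, 2.12], [-1.02, 1.25], [-3.03, 1.67], [-3.05, -0], [-3.03, 3.03]. Speed limits (rad/s): [2.39, 2.39, 3.01, 3.14, 3.14, 3.14].

INTERFACE

Orientations are given as [roll, pitch, yaw] about the fixed x, y, z axes, in that order (R = Rz(yaw) Ry(pitch) Rx(roll)).
In Python, from station import * gives the robot as it stands.
- The arm moves only by the tool send_rows, never from a script. Its argument "motion" is a list of rows, each an object with "offset": the shift along the tool's x, y, z in cm, a list of three; "turn": the turn about the tool's z in degrees. In form: [{"offset": [x, y, z], "turn": turn}, ...]. A call has 1 to 8 rows; each row is the pose to reach, as a shift and turn from the pose commanded when the call began, along the tool's axes at that moment; what a row does not reach only later rows make up. A row lasts 1/10 s, in which the tool goes at most 50 mm and 8.59 degrees, less where a joint would pass 70% of its speed; a pose out of reach is approached as far as the arm can. A call with a gripper value outside its range is refused whole. "hand" is the opening, from -1 (shut) to 1 (fully open), set as the call begins (left out, the last holds). The fingers move at their own pace and stop on an object; "squeeze" is the grip in N (left out, the last holds). Time passes only in rows, so rows that repeat a pose let the fingers close. It gives the time, the measured TCP pose, the force and the opening at its end, in the units of the state.
- get_state(): the state, without advancing time (a new reading comes with each control period).
- grab_frame(name): name is "side" or "top"; returns a dict with "frame" (384x512x3 uint8, blue, green, red), "range_z" (384x512 float32, m along the optical axis (not along the pixel's ray), 0 where there is no reading), "vertical_fov" (degrees; the focal length in pixels is half the picture's height over the tangent of half this angle, whatever the lens; pixels are square), "cx", "cy" (the principal point, pixels), "k1" (the pictures are not rectified: a ray, as slopes to the right and down, at radius r is drawn at 1 + k1 r^2 times it, then the intrinsics apply), "cam_to_world" (4x4, takes a point from camera to world coordinates). Camera axes: x right, y up, looking along -z (the intrinsics and any distortion apply to the point x, -y, -z); pixel columns grow to the right and rows downward; lengths in m; the calibration is good to about 2 mm. A picture is of the moment at which its call begins.
- job_done(): hands the job in, once; it reports no verdict.
The state is a dict: "t": time; "q": joint angles; "qd": joint speeds; "joint_efforts": joint torques, N m; "eef_pos": TCP position; "ee_rot": TCP orientation; "force": force on the tool from outside, world axes, zero at the start; "moment": the same for the moment, N m; "width": finger opening in m.
Only numpy, scipy, OpenCV 4.12 (cv2) and the standard library are available. Lean on these libraries where they do the work, as an engineer would, in place of code of your own. Each camera call takes 0.05 s, during which the arm holds its last target. There are 200 camera calls.

## Working session

There is one attempt and no reset: what is moved stays moved. The work goes in short steps, Python scripts to look and compute and a tool call to move; the robot and the scene stay as the last step left them, time stands still between calls to the robot, and variables do not carry over. Pictures are saved under pics/ and viewed, about 8 in all and at most 12, crops included, and the job is handed in when it is done.

Besides the shell and the picture viewer there is one more tool, called in YAML: its name, and indented under it one key for each argument. send_rows: Moves the arm, as the interface text tells. Its arguments: {"type":"object","properties":{"motion":{"type":"array"},"hand":{"type":"number"},"squeeze":{"type":"number"}},"required":["motion"]}

```bash
mkdir -p pics; cat > h.py <<'E'
from station import *
import numpy as np, cv2
def grab(n):
    return grab_frame(n)
def world(f):
    D=f["range_z"]; h,w=D.shape
    fl=h/2/np.tan(np.radians(f["vertical_fov"])/2)
    K=np.array([[fl,0,f["cx"]],[0,fl,f["cy"]],[0,0,1.]])
    v,u=np.mgrid[:h,:w]
    p=cv2.undistortPoints(np.stack([u,v],-1).reshape(-1,1,2).astype(float),K,np.array([f["k1"],0,0,0.])).reshape(h,w,2)
    P=np.stack([p[...,0]*D,-p[...,1]*D,-D,np.ones_like(D)],-1)
    return (P@np.array(f["cam_to_world"]).T)[...,:3]
E
python3 - <<'E'
from h import *
s=get_state(); print(s)
for n in("side","top"):
    f=grab(n); np.savez(f"{n}0.npz",P=world(f),D=f["range_z"],I=f["frame"]); print(n,f["vertical_fov"],f["k1"],np.round(f["cam_to_world"],3).tolist())
    cv2.imwrite(f"pics/{n}0.png",cv2.resize(f["frame"],(800,600)))
E
```

```text
{'t': 0.0, 'q': array([ 1.51308442e+00,  3.59368755e-01,  1.10280812e-02, -3.46720194e-04,
       -1.22408224e+00, -2.88063231e-01]), 'qd': array([-0.00070802, -0.00088153,  0.00038022, -0.00047159,  0.0010201 ,
        0.00051773]), 'joint_efforts': array([ 3.70825786e-03, -5.82717776e+01,  2.93049842e+01,  6.99722797e+00,
        6.87510154e-03, -1.50496826e-04]), 'eef_pos': array([0.22873337, 0.6348448 , 0.40372138]), 'ee_rot': array([ 3.13994048e+00, -1.49645019e-04, -3.45893093e-01]), 'force': array([-0.70545751,  0.45536752, -0.00517554]), 'moment': array([ 0.01189563, -0.02645709,  0.0005365 ]), 'width': 0.08771909652679506}
side 47.57092256388061 -0.13362676860943035 [[-0.921, 0.284, -0.268, 0.269], [-0.39, -0.638, 0.664, 0.56], [0.018, 0.716, 0.698, 0.728], [0.0, 0.0, 0.0, 1.0]]
top 47.10240166177696 -0.1459571851972264 [[0.01, 0.99, -0.141, 0.347], [-1.0, 0.011, 0.008, -0.089], [0.009, 0.141, 0.99, 1.2], [0.0, 0.0, 0.0, 1.0]]
```

View pics/top0.png

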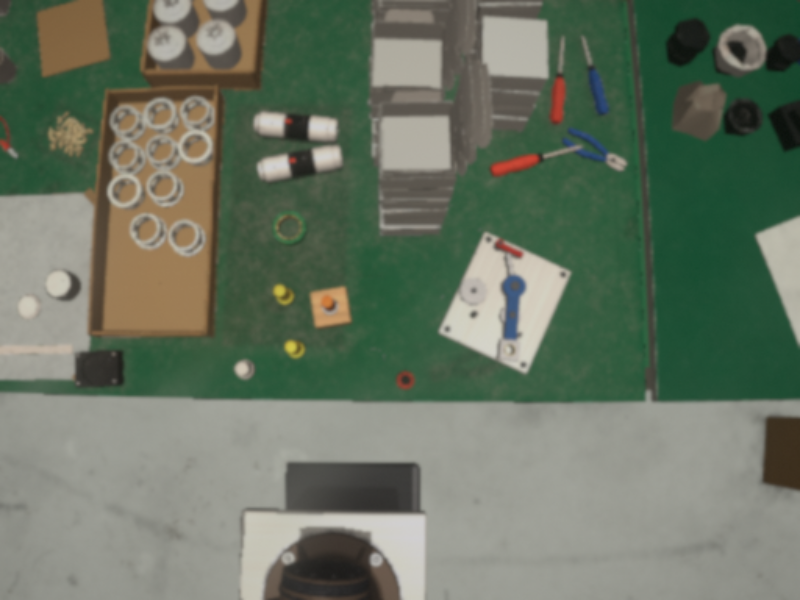

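View pics/side0.png

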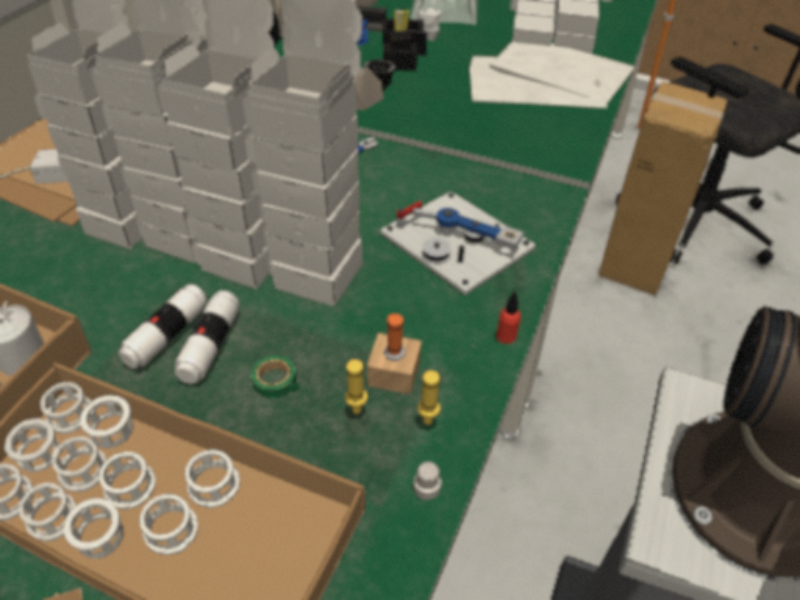

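Top view (800x600): the orange rod in its wooden stand is at (329,302). The yellow look-alikes are at (283,295) and (293,349), the gauge at (244,369), the bottle at (405,380) and the tape at (289,227). The plate is centred at about (506,303), with the hinge at (514,286) and the eye at (510,350). Only the orange rod fits, since it's the one in the stand. Next I'll measure and confirm in one crop.

```bash
python3 - <<'E'
from h import *
ims=[]
for n,boxes in(("top",[(165,165,235,235),(270,140,375,245)]),("side",[(210,190,300,280),(235,115,350,195)])):
    d=np.load(n+"0.npz");P,I=d["P"],d["I"]
    hsv=cv2.cvtColor(I,cv2.COLOR_BGR2HSV);H,S,V=cv2.split(hsv)
    X,Y,Z=P[...,0],P[...,1],P[...,2]
    ok=(d["D"]>0)&(X>.2)&(X<.9)&(abs(Y)<.6)&(Z<.2)
    def rep(nm,m):
        m=m&ok; q=P[m]
        if len(q): print(n,nm,len(q),"med",np.round(np.median(q,0),4),"min",np.round(np.percentile(q,3,axis=0),3),"max",np.round(np.percentile(q,97,axis=0),3))
    org=(H<=13)&(H>=5)&(S>170)&(V>90)&(Y>-.1)&(Y<.15)
    rep("orange",org); rep("orangetop",org&(Z>.09))
    blue=(H>100)&(H<120)&(S>120)&(Y<-.2)&(X<.6); rep("blue",blue)
    rep("eyeblk",(Z>.037)&(Z<.055)&(S<60)&(Y<-.2)&(Y>-.5)&(X<.47))
    pl=(Z>.005)&(Z<.02)&(S<60)&(V>120)&(Y<-.15)&(Y>-.5)&(X<.62)&ok
    print(n,"plate",cv2.minAreaRect(P[pl][:,:2].astype(np.float32)), np.median(Z[pl]))
    st=(H>5)&(H<25)&(S>60)&(Z>.034)&(Z<.05)&(Y>-.1)&(Y<.12)&ok
    print(n,"stand",cv2.minAreaRect(P[st][:,:2].astype(np.float32)),P[st].mean(0))
    for b in boxes: ims.append(cv2.resize(I[b[1]:b[3],b[0]:b[2]],(395,295),interpolation=cv2.INTER_CUBIC))
cv2.imwrite("pics/c1.png",np.vstack([np.hstack(ims[:2]),np.hstack(ims[2:])]))
E
```

```text
top orange 27 med [0.4974 0.0096 0.1083] min [0.49  0.003 0.101] max [0.505 0.015 0.112]
top orangetop 27 med [0.4974 0.0096 0.1083] min [0.49  0.003 0.101] max [0.505 0.015 0.112]
top blue 141 med [ 0.5093 -0.2978  0.044 ] min [ 0.453 -0.315  0.039] max [ 0.549 -0.29   0.048]
top eyeblk 175 med [ 0.4319 -0.2968  0.044 ] min [ 0.411 -0.311  0.04 ] max [ 0.459 -0.277  0.049]
top plate ((0.47987717390060425, -0.293472558259964), (0.2802595794200897, 0.2846672534942627), 0.15598253905773163) 0.01256303124705127
top stand ((0.639265239238739, 0.05225817859172821), (0.40272215008735657, 0.0936746820807457), 9.649182319641113) [0.50913331 0.01475215 0.04283088]
side orange 171 med [0.4956 0.0156 0.0923] min [0.49  0.002 0.058] max [0.504 0.019 0.109]
side orangetop 93 med [0.497  0.0141 0.1055] min [0.489 0.001 0.091] max [0.505 0.019 0.109]
side blue 208 med [ 0.5069 -0.2948  0.0418] min [ 0.454 -0.308  0.036] max [ 0.549 -0.287  0.045]
side eyeblk 145 med [ 0.43   -0.2926  0.0423] min [ 0.412 -0.314  0.037] max [ 0.455 -0.277  0.045]
side plate ((0.5136982798576355, -0.2940276861190796), (0.17161649465560913, 0.20350167155265808), 64.76134490966797) 0.010765550013139114
side stand ((0.6296075582504272, 0.06708355993032455), (0.421076238155365, 0.11803387105464935), 13.246124267578125) [0.49450103 0.02983963 0.04149203]
```

View pics/c1.png

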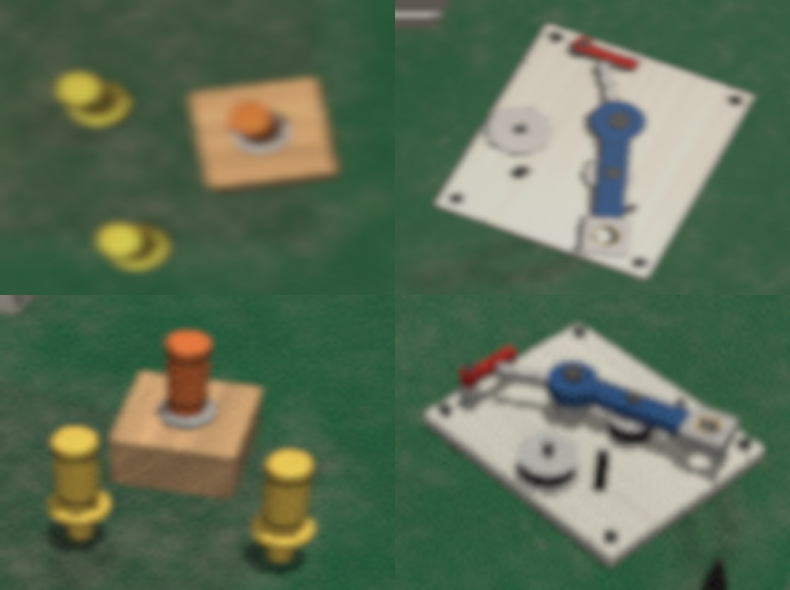

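The crop confirms it: one orange rod sits in the wooden stand and the two yellow ones stand free on the bench. The eye's hole is visible in the block at the lower end of the blue arm. Next I'll refine the centres.

```bash
cat >> h.py <<'E'
def off(tx,ty,tz,yaw=None):
    """tool offset (cm) and turn (deg) taking TCP to world target"""
    s=get_state(); p=np.array(s["eef_pos"]); y=s["ee_rot"][2]; c,n=np.cos(y),np.sin(y)
    R=np.array([[c,n,0],[n,-c,0],[0,0,-1]])
    o=R.T@(np.array([tx,ty,tz])-p)*100
    t=0 if yaw is None else -np.degrees((yaw-y+np.pi)%(2*np.pi)-np.pi)
    return np.round(o,2),round(t,1)
E
python3 - <<'E'
from h import *
for n in("top","side"):
    d=np.load(n+"0.npz");P,I=d["P"],d["I"]
    H,S,V=cv2.split(cv2.cvtColor(I,cv2.COLOR_BGR2HSV)); X,Y,Z=P[...,0],P[...,1],P[...,2]
    def circ(nm,m):
        q=P[m]; c,r=cv2.minEnclosingCircle(q[:,:2].astype(np.float32)); print(n,nm,len(q),"circ",np.round(c,4),round(r,4),"mean",np.round(q.mean(0),4),"rect",cv2.minAreaRect(q[:,:2].astype(np.float32)))
    near=(abs(X-.497)<.03)&(abs(Y-.01)<.03)
    circ("rodtop",near&(Z>.103))
    for nm,c in(("y",None),):
        m=(H>20)&(H<33)&(S>150)&(Z>.07)&(X>.3)&(X<.6)&(Y<.2)&(Y>-.1)
        k,l=cv2.connectedComponents(m.astype(np.uint8))
        for i in range(1,k): 
            if (l==i).sum()>8: circ("yellow",l==i)
    e=(Z>.038)&(Z<.05)&(abs(X-.431)<.025)&(abs(Y+.295)<.025)&(S<90)
    circ("eyeblk",e)
    b=(H>100)&(H<120)&(S>100)&(Z>.035)&(abs(X-.54)<.03)&(Y<-.25)&(Y>-.35)&(X>.525)
    circ("hinge",b)
    hole=(Z<.03)&(abs(X-.431)<.012)&(abs(Y+.295)<.012); print("holepix",hole.sum(), P[hole].mean(0) if hole.any() else '')
    print("stop-ish",[np.round(P[a].mean(0),3) for a in [(V<70)&(Z>.02)&(Z<.06)&(abs(X-.49)<.05)&(Y>-.28)&(Y<-.18)] if a.any()])
s=get_state(); 
print(off(.497,.0105,.40),off(.497,.0105,.231))
E
```

```text
top rodtop 49 circ [0.4987 0.011 ] 0.0097 mean [0.4982 0.0111 0.1081] rect ((0.4984385371208191, 0.010904926806688309), (0.01828807406127453, 0.017838656902313232), 46.056034088134766)
top yellow 55 circ [0.5163 0.088 ] 0.0096 mean [0.5153 0.0872 0.0919] rect ((0.5158753991127014, 0.08722744882106781), (0.017050357535481453, 0.017201293259859085), 3.4573395252227783)
top yellow 56 circ [0.4251 0.0667] 0.0101 mean [0.4248 0.0654 0.0917] rect ((0.4239918887615204, 0.06639803946018219), (0.017564930021762848, 0.01785019040107727), 1.6525883674621582)
top eyeblk 171 circ [ 0.4336 -0.2958] 0.0289 mean [ 0.4303 -0.2946  0.044 ] rect ((0.4327809512615204, -0.29563191533088684), (0.03701223060488701, 0.04594577103853226), 84.1423568725586)
top hinge 78 circ [ 0.5371 -0.3027] 0.0169 mean [ 0.5386 -0.3014  0.0444] rect ((0.5392404794692993, -0.3026847243309021), (0.02809409238398075, 0.030992282554507256), 0.5267268419265747)
holepix 23 [ 0.42877848 -0.29762997  0.01419366]
stop-ish []
side rodtop 63 circ [0.4979 0.0092] 0.0098 mean [0.4975 0.0105 0.1065] rect ((0.4973490536212921, 0.009778995
[... 283 characters left out ...]
.4259 0.0678] 0.0099 mean [0.4251 0.0706 0.0877] rect ((0.4261173605918884, 0.0677441731095314), (0.016872230917215347, 0.018085502088069916), 24.865657806396484)
side eyeblk 139 circ [ 0.4347 -0.2958] 0.0289 mean [ 0.4301 -0.2944  0.0422] rect ((0.434250146150589, -0.2955396771430969), (0.036978334188461304, 0.04587852954864502), 83.67670440673828)
side hinge 75 circ [ 0.536  -0.3003] 0.0176 mean [ 0.5371 -0.2957  0.0421] rect ((0.5389354825019836, -0.3007389307022095), (0.031402818858623505, 0.027659820392727852), 87.90188598632812)
holepix 39 [ 0.43094449 -0.29190087  0.01066357]
stop-ish [array([ 0.502, -0.228,  0.027])]
(array([46.41, 49.64,  0.38]), 0) (array([46.41, 49.64, 17.28]), 0)
```

send_rows:
  motion:
    - {"offset":[46.4,49.6,0],"turn":0}
    - {"offset":[46.4,49.6,0],"turn":0}
    - {"offset":[46.4,49.6,0],"turn":0}
    - {"offset":[46.4,49.6,0],"turn":0}
    - {"offset":[46.4,49.6,0],"turn":0}
    - {"offset":[46.4,49.6,0],"turn":0}
    - {"offset":[46.4,49.6,0],"turn":0}
    - {"offset":[46.4,49.6,0],"turn":0}
  hand: 0.1
  squeeze: 55

```text
t: 0.9
eef_pos: [0.387, 0.2655, 0.4046]
ee_rot: [-3.141, 0.0, -0.345]
force: [1.3, 0.1, 0.5]
width: 0.0485
```

```bash
python3 -c "
from h import *
print(get_state()['eef_pos'],off(.498,.0105,.40,-.346))"
```

```text
[0.38702414 0.26549497 0.40463859] (array([19.07, 20.24,  0.46]), np.float64(0.0))
```

send_rows:
  motion:
    - {"offset":[19.1,20.2,0],"turn":0}
    - {"offset":[19.1,20.2,0],"turn":0}
    - {"offset":[19.1,20.2,0],"turn":0}
    - {"offset":[19.1,20.2,0],"turn":0}
    - {"offset":[19.1,20.2,0],"turn":0}
    - {"offset":[19.1,20.2,0],"turn":0}
    - {"offset":[19.1,20.2,0],"turn":0}
    - {"offset":[19.1,20.2,0],"turn":0}

```text
t: 1.7
eef_pos: [0.4981, 0.0121, 0.4042]
ee_rot: [3.141, 0.001, -0.348]
force: [-0.2, 0.2, 0.4]
width: 0.0484
```

```bash
python3 -c "
from h import *
print(get_state()['eef_pos'],off(.498,.0105,.28,-.346),off(.498,.0105,.231,-.346))"
```

```text
[0.49805555 0.01208199 0.40419694] (array([ 0.05,  0.15, 12.42]), np.float64(-0.1)) (array([ 0.05,  0.15, 17.32]), np.float64(-0.1))
```

send_rows:
  motion:
    - {"offset":[0,0.1,4],"turn":0}
    - {"offset":[0,0.1,8],"turn":0}
    - {"offset":[0,0.1,12],"turn":0}
    - {"offset":[0,0.1,14.5],"turn":0}
    - {"offset":[0,0.1,16],"turn":0}
    - {"offset":[0,0.1,17.3],"turn":0}
    - {"offset":[0,0.1,17.3],"turn":0}
    - {"offset":[0,0.1,17.3],"turn":0}

```text
t: 2.5
eef_pos: [0.4977, 0.0127, 0.232]
ee_rot: [3.141, 0.0, -0.344]
force: [0.1, -0.2, 0.3]
width: 0.0478
```

```bash
python3 - <<'E'
from h import *
print(get_state()['eef_pos'],off(.498,.0105,.231,-.346))
f=grab("side");cv2.imwrite("pics/s1.png",cv2.resize(f["frame"][150:330,170:410],(800,600),interpolation=cv2.INTER_CUBIC))
E
```

```text
[0.49773806 0.01269368 0.23195433] (array([0.1, 0.2, 0.1]), np.float64(0.1))
```

View pics/s1.png

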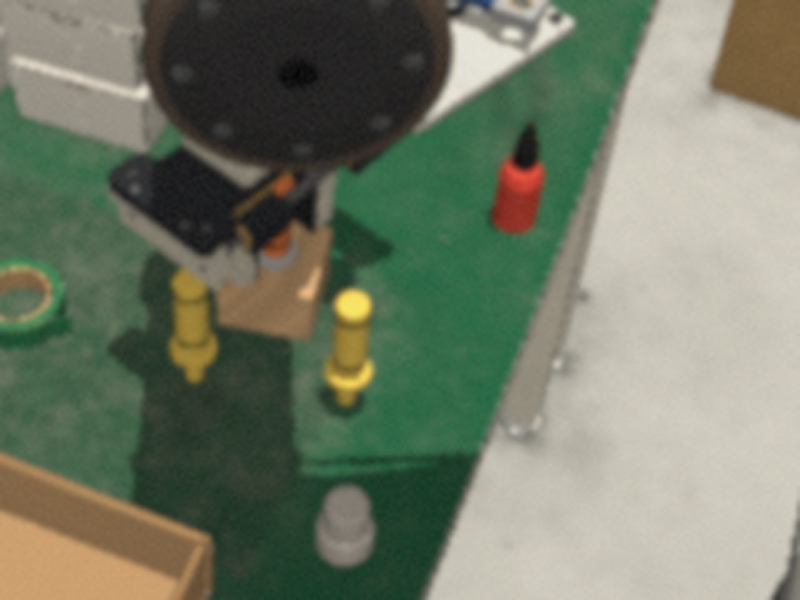

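The orange rod at (280,215) is between the fingers, and both yellow ones are clear. Closing the gripper.

send_rows:
  motion:
    - {"offset":[0.1,0.2,0.1],"turn":0}
    - {"offset":[0.1,0.2,0.1],"turn":0}
    - {"offset":[0.1,0.2,0.1],"turn":0}
    - {"offset":[0.1,0.2,0.1],"turn":0}
    - {"offset":[0.1,0.2,0.1],"turn":0}
  hand: -1
  squeeze: 55

```text
t: 3.05
eef_pos: [0.4981, 0.0095, 0.2309]
ee_rot: [-3.142, -0.0, -0.346]
force: [-0.7, -0.7, 1.5]
width: 0.019
```

send_rows:
  motion:
    - {"offset":[0,0,-1],"turn":0}
    - {"offset":[0,0,-2.5],"turn":0}
    - {"offset":[0,0,-4.5],"turn":0}
    - {"offset":[0,0,-8],"turn":0}
    - {"offset":[0,0,-12],"turn":0}
    - {"offset":[0,0,-12],"turn":0}
    - {"offset":[0,0,-12],"turn":0}

```text
t: 3.75
eef_pos: [0.4979, 0.0097, 0.352]
ee_rot: [-3.139, -0.002, -0.346]
force: [-0.3, 0.4, -1.5]
width: 0.0193
```

```bash
python3 -c "
from h import *
s=get_state();print(s['eef_pos'],s['force'],s['width'],off(.4285,-.295,.35,-.346))"
```

```text
[0.4979379  0.00965746 0.35204832] [-0.27219143  0.43955117 -1.45440655] 0.0193234966676208 (array([ 3.8 , 31.02,  0.2 ]), np.float64(0.0))
```

send_rows:
  motion:
    - {"offset":[3.8,31,0],"turn":0}
    - {"offset":[3.8,31,0],"turn":0}
    - {"offset":[3.8,31,0],"turn":0}
    - {"offset":[3.8,31,0],"turn":0}
    - {"offset":[3.8,31,0],"turn":0}
    - {"offset":[3.8,31,0],"turn":0}
    - {"offset":[3.8,31,0],"turn":0}
    - {"offset":[3.8,31,0],"turn":0}

```text
t: 4.55
eef_pos: [0.4276, -0.2965, 0.3492]
ee_rot: [3.141, 0.003, -0.35]
force: [0.4, 0.8, -1.2]
width: 0.0193
```

```bash
python3 -c "
from h import *
s=get_state();print(s['eef_pos'],s['force'],s['width'],off(.4285,-.295,.275,-.346))"
```

```text
[ 0.4275961  -0.29650102  0.34922217] [ 0.39314927  0.81212306 -1.24459039] 0.019348958544063013 (array([ 0.03, -0.17,  7.42]), np.float64(-0.2))
```

send_rows:
  motion:
    - {"offset":[0,0,3.5],"turn":0}
    - {"offset":[0,0,6],"turn":0}
    - {"offset":[0,0,7.7],"turn":0}
    - {"offset":[0,0,7.7],"turn":0}
    - {"offset":[0,0,7.7],"turn":0}
    - {"offset":[0,0,7.7],"turn":0}

```text
t: 5.15
eef_pos: [0.4294, -0.2945, 0.2747]
ee_rot: [3.142, -0.001, -0.345]
force: [0.3, 0.4, -0.4]
width: 0.0194
```

```bash
python3 - <<'E'
from h import *
s=get_state();print(s['eef_pos'],s['force'],s['width'],off(.4285,-.295,.242,-.346))
f=grab("side");np.savez("s2.npz",P=world(f),I=f["frame"])
g=grab("top")
a=cv2.resize(f["frame"][110:200,240:360],(800,600),interpolation=cv2.INTER_CUBIC)
cv2.imwrite("pics/s2.png",a)
P=world(f)
# pixel of given world points in side cam
def proj(p):
    h=384;fl=h/2/np.tan(np.radians(f["vertical_fov"])/2);K=np.array([[fl,0,f["cx"]],[0,fl,f["cy"]],[0,0,1.]])
    c=np.linalg.inv(f["cam_to_world"])@np.r_[p,1]; q=np.array([[c[0],-c[1],-c[2]]])
    u=cv2.projectPoints(q,np.zeros(3),np.zeros(3),K,np.array([f["k1"],0,0,0.]))[0].ravel(); return u,(u-[240,110])*[800/120,600/90]
x,y,z=s['eef_pos']
print("tip",proj([x,y,z-.217]),"eye",proj([.4285,-.295,.044]))
E
```

```text
[ 0.42938044 -0.29449325  0.27465698] [ 0.30522468  0.43099057 -0.38938243] 0.01941588219022505 (array([-0.07,  0.08,  3.27]), np.float64(0.1))
tip (array([325.97875603, 145.80172917]), array([573.19170685, 238.67819443])) eye (array([325.68690439, 150.04776236]), array([571.24602926, 266.98508242]))
```

View pics/s2.png

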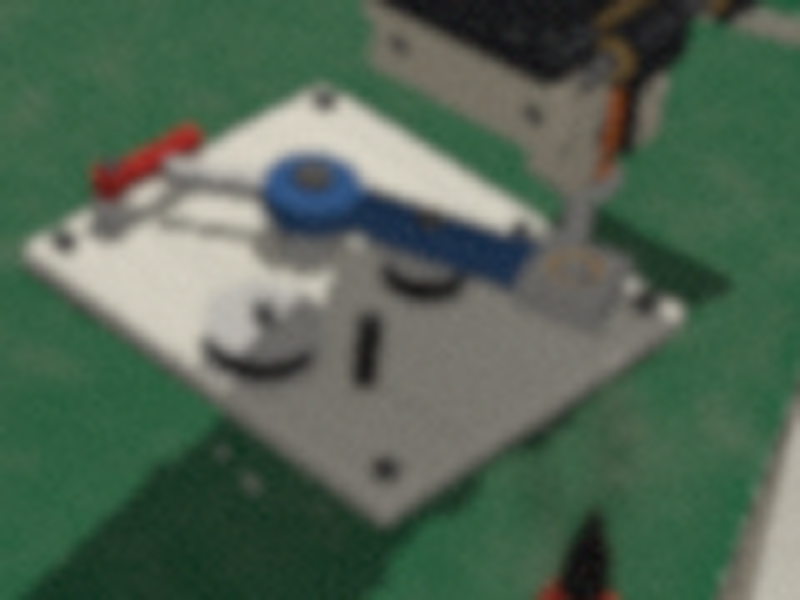

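The shank tip at (577,235) is straight above the eye at (576,268), with about 13 mm to spare. Lowering gently.

send_rows:
  motion:
    - {"offset":[-0.1,0,0.8],"turn":0}
    - {"offset":[-0.1,0,1.2],"turn":0}
    - {"offset":[-0.1,0,1.6],"turn":0}
    - {"offset":[-0.1,0,1.9],"turn":0}
    - {"offset":[-0.1,0,1.9],"turn":0}

```text
t: 5.75
eef_pos: [0.4276, -0.2946, 0.254]
ee_rot: [3.142, 0.001, -0.346]
force: [-1.2, -0.2, -1.6]
width: 0.0191
```

send_rows:
  motion:
    - {"offset":[0,0,0.5],"turn":0}
    - {"offset":[0,0,1.0],"turn":0}
    - {"offset":[0,0,1.4],"turn":0}
    - {"offset":[0,0,1.7],"turn":0}
    - {"offset":[0,0,1.7],"turn":0}
    - {"offset":[0,0,1.7],"turn":0}

```text
t: 6.35
eef_pos: [0.4278, -0.2946, 0.2376]
ee_rot: [3.142, 0.0, -0.346]
force: [0.8, -0.5, -0.2]
width: 0.0192
```

```bash
python3 - <<'E'
from h import *
s=get_state();print(s['eef_pos'],s['force'],s['moment'],s['width'])
f=grab("side")
cv2.imwrite("pics/s3.png",cv2.resize(f["frame"][110:200,240:360],(800,600),interpolation=cv2.INTER_CUBIC))
# swing path as tool offsets from here; rod lags eye centre by 2.5mm clearance at start
h=np.array([.538,-.301]);p=np.array(s['eef_pos'][:2]);y=s['ee_rot'][2]
r=p-h; print("radius",np.hypot(*r))
R=np.array([[np.cos(y),np.sin(y)],[np.sin(y),-np.cos(y)]])
for a in (0.1,.2,.3,.4,.5,.55,.6,.65,.7,.75):
    c,n=np.cos(-a),np.sin(-a); t=h+np.array([[c,-n],[n,c]])@r
    print(a,np.round(t,4),np.round(R.T@(t-p)*100,2))
E
```

```text
[ 0.4278036  -0.29456824  0.23761151] [ 0.77839593 -0.45414602 -0.24806869] [-0.00796429 -0.01981463  0.01381669] 0.019158196077305196
radius 0.1103839359835293
0.1 [ 0.429  -0.2836] [-0.26 -1.07]
0.2 [ 0.4313 -0.2728] [-0.41 -2.17]
0.3 [ 0.4346 -0.2623] [-0.45 -3.27]
0.4 [ 0.439  -0.2522] [-0.38 -4.37]
0.5 [ 0.4444 -0.2425] [-0.2  -5.46]
0.55 [ 0.4474 -0.2379] [-0.07 -5.99]
0.6 [ 0.4507 -0.2335] [ 0.08 -6.52]
0.65 [ 0.4542 -0.2292] [ 0.26 -7.04]
0.7 [ 0.4579 -0.2251] [ 0.47 -7.56]
0.75 [ 0.4618 -0.2212] [ 0.71 -8.06]
```

View pics/s3.png

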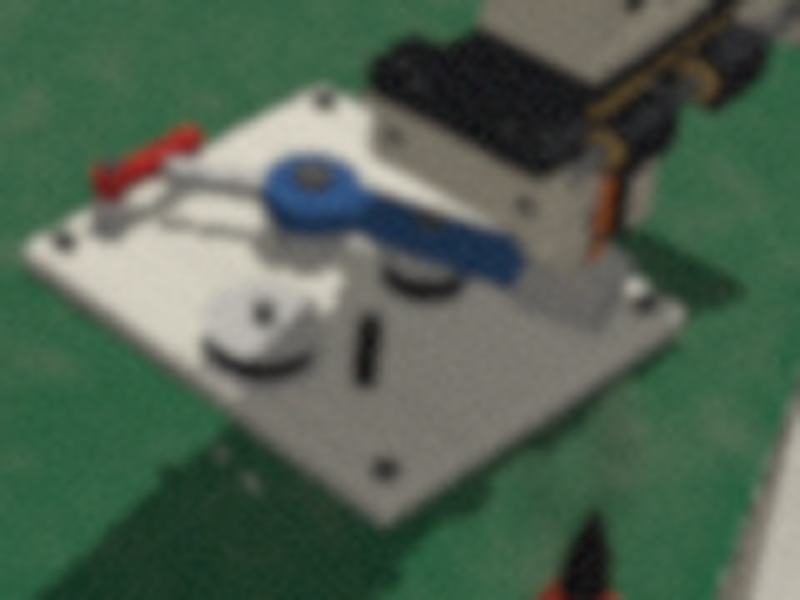

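The rod is in the eye at about (575,265) with no vertical force, and the arm hasn't moved. Starting the swing.

send_rows:
  motion:
    - {"offset":[-0.1,-0.35,0],"turn":1}
    - {"offset":[-0.2,-0.75,0],"turn":2}
    - {"offset":[-0.3,-1.1,0],"turn":3}
    - {"offset":[-0.35,-1.6,0],"turn":4}
    - {"offset":[-0.4,-2.2,0],"turn":6}
    - {"offset":[-0.45,-2.7,0],"turn":8}
    - {"offset":[-0.45,-3.3,0],"turn":10}
    - {"offset":[-0.45,-3.3,0],"turn":10}

```text
t: 7.2
eef_pos: [0.4352, -0.2616, 0.2381]
ee_rot: [3.142, -0.001, -0.521]
force: [1.5, -3.9, 0.7]
width: 0.0194
```

```bash
cat > sw.py <<'E'
from h import *
s=get_state();print(s['eef_pos'],s['force'],s['moment'],s['width'])
h=np.array([.538,-.301]);p=np.array(s['eef_pos'][:2]);y=s['ee_rot'][2]
r=p-h; a0=np.radians(176.7)-np.arctan2(r[1],r[0]); r*=.1104/np.hypot(*r);print("angle",a0)
R=np.array([[np.cos(y),np.sin(y)],[np.sin(y),-np.cos(y)]])
for a in (.4,.5,.55,.6,.65,.7,.73,.76):
    c,n=np.cos(a0-a),np.sin(a0-a); t=h+np.array([[c,-n],[n,c]])@r
    print(a,np.round(t,4),np.round(R.T@(t-p)*100,2))
E
python3 sw.py
```

```text
[ 0.43516875 -0.26162309  0.23812867] [ 1.54606909 -3.91383739  0.69413473] [-1.58993603 -0.2783317  -0.03652626] 0.019397011796331676
angle 0.30810677487107974
0.4 [ 0.439  -0.2522] [-0.14 -1.  ]
0.5 [ 0.4443 -0.2426] [-0.15 -2.11]
0.55 [ 0.4474 -0.238 ] [-0.12 -2.66]
0.6 [ 0.4506 -0.2335] [-0.06 -3.21]
0.65 [ 0.4541 -0.2292] [ 0.03 -3.75]
0.7 [ 0.4578 -0.2251] [ 0.15 -4.29]
0.73 [ 0.4601 -0.2228] [ 0.23 -4.61]
0.76 [ 0.4625 -0.2205] [ 0.32 -4.93]
```

send_rows:
  motion:
    - {"offset":[-0.1,-0.5,0],"turn":2}
    - {"offset":[-0.15,-1.0,0],"turn":3}
    - {"offset":[-0.15,-1.5,0],"turn":5}
    - {"offset":[-0.15,-2.1,0],"turn":7}
    - {"offset":[-0.1,-2.65,0],"turn":9}
    - {"offset":[-0.05,-3.2,0],"turn":11}
    - {"offset":[0.05,-3.7,0],"turn":12}
    - {"offset":[0.05,-3.7,0],"turn":12}

```text
t: 8.0
eef_pos: [0.4544, -0.2304, 0.2382]
ee_rot: [-3.142, -0.002, -0.729]
force: [1.9, -9.1, -1.4]
width: 0.0193
```

```bash
python3 sw.py; python3 - <<'E'
from h import *
f=grab("side")
cv2.imwrite("pics/s4.png",cv2.resize(f["frame"][110:200,240:360],(800,600),interpolation=cv2.INTER_CUBIC))
E
```

```text
[ 0.45441202 -0.23043915  0.23823811] [ 1.86028282 -9.07817106 -1.42536788] [-3.52470354 -0.72557972 -0.05347703] 0.019282165611697672
angle 0.6434925462941621
0.4 [ 0.439  -0.2522] [0.3  2.65]
0.5 [ 0.4443 -0.2426] [0.06 1.58]
0.55 [ 0.4474 -0.238 ] [-0.02  1.03]
0.6 [ 0.4506 -0.2335] [-0.08  0.48]
0.65 [ 0.4541 -0.2292] [-0.1  -0.07]
0.7 [ 0.4578 -0.2251] [-0.1  -0.62]
0.73 [ 0.4601 -0.2228] [-0.09 -0.95]
0.76 [ 0.4625 -0.2205] [-0.06 -1.28]
```

View pics/s4.png

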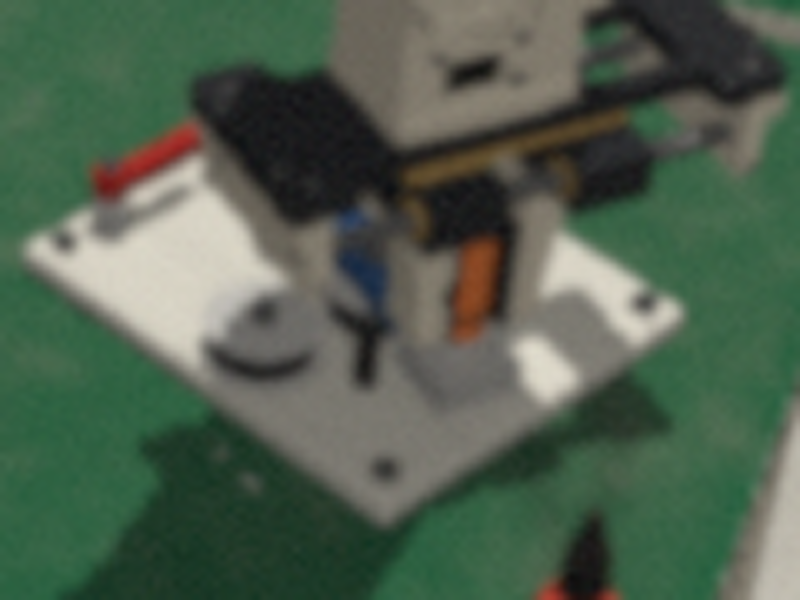

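Arm at about 0.64. The wrist force shows about 6 N tangential and about 7 N radial, because the rod is pulling outward. I'll ease inward (+x) while continuing to the stop.

send_rows:
  motion:
    - {"offset":[0.15,0,0],"turn":0}
    - {"offset":[0.3,-0.15,0],"turn":1}
    - {"offset":[0.3,-0.3,0],"turn":1}
    - {"offset":[0.3,-0.3,0],"turn":1}

```text
t: 8.45
eef_pos: [0.4568, -0.23, 0.2375]
ee_rot: [3.14, 0.002, -0.747]
force: [-2.5, -4.1, 1.9]
width: 0.019
```

```bash
cat >> sw.py <<'E'
u=-r/np.hypot(*r); F=s['force'][:2]; print("inward F",F@u,"tang F",F@np.array([-u[1],u[0]]))
E
python3 sw.py|grep -v "^0"
```

```text
[ 0.45679762 -0.23001905  0.23750352] [-2.5122123  -4.14949669  1.94385181] [-1.71543012  1.18894748  0.02745292] 0.01899068803716136
angle 0.6607378253150293
inward F 0.8394592282460914 tang F -4.777535095888323
```

send_rows:
  motion:
    - {"offset":[0,-0.15,0],"turn":0}
    - {"offset":[0,-0.3,0],"turn":0}
    - {"offset":[0,-0.3,0],"turn":0}
    - {"offset":[0,-0.3,0],"turn":0}

```text
t: 8.85
eef_pos: [0.4589, -0.2279, 0.2375]
ee_rot: [3.14, 0.002, -0.747]
force: [-3.4, -5.6, 1.4]
width: 0.0193
```

```bash
python3 sw.py|grep -v "^0"
```

```text
[ 0.45887275 -0.22787555  0.23749909] [-3.40099061 -5.5667793   1.41039913] [-1.90955214  1.08129854  0.0048193 ] 0.01933384587912468
angle 0.6883959234320032
inward F 1.280437071402697 tang F -6.3965811069541125
```

send_rows:
  motion:
    - {"offset":[0,-0.15,0],"turn":0}
    - {"offset":[0,-0.3,0],"turn":0}
    - {"offset":[0,-0.3,0],"turn":0}
    - {"offset":[0,-0.3,0],"turn":0}

```text
t: 9.25
eef_pos: [0.4608, -0.226, 0.2375]
ee_rot: [3.139, 0.002, -0.747]
force: [-2.9, -7.2, 1.0]
width: 0.0191
```

```bash
python3 sw.py|grep -v "^0"
```

```text
[ 0.46081243 -0.22598367  0.23754098] [-2.86604186 -7.23951169  0.96574786] [-2.97241501  1.3182058   0.02066014] 0.01906116556670421
angle 0.7135379161369109
inward F 2.9902699444732703 tang F -7.18908972771714
```

send_rows:
  motion:
    - {"offset":[0.1,-0.15,0],"turn":0}
    - {"offset":[0.1,-0.3,0],"turn":0}
    - {"offset":[0.1,-0.3,0],"turn":0}
    - {"offset":[0.1,-0.3,0],"turn":0}

```text
t: 9.65
eef_pos: [0.462, -0.2253, 0.2374]
ee_rot: [3.136, 0.004, -0.747]
force: [-9.1, -14.3, 5.3]
width: 0.0193
```

```bash
python3 sw.py|grep -v "^0"; python3 - <<'E'
from h import *
f=grab("side"); g=grab("top")
a=cv2.resize(f["frame"][120:195,240:340],(800,600),interpolation=cv2.INTER_CUBIC)
cv2.imwrite("pics/s5.png",a)
E
```

```text
[ 0.46204138 -0.22528017  0.23742761] [ -9.12713099 -14.30199837   5.26732686] [-5.64381285  3.47187754 -0.04409823] 0.01925921383306542
angle 0.7262279829873157
inward F 3.633097775129859 tang F -16.57263642299906
```

View pics/s5.png

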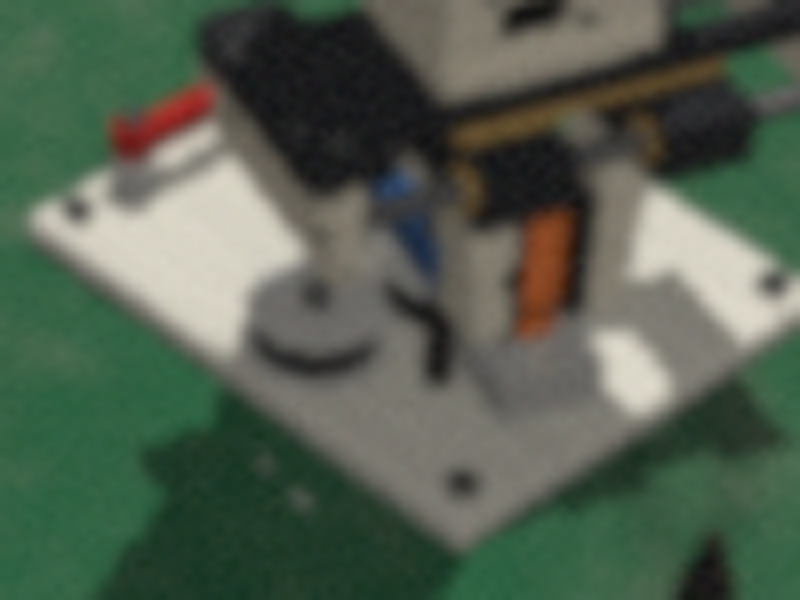

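Force jumped from 7 to 17 N with almost no motion, so the arm is against the stop: the blue arm meets the black post at (435,330). Holding to check it's steady.

send_rows:
  motion:
    - {"offset":[0,0.05,0],"turn":0}
    - {"offset":[0,0.05,0],"turn":0}
    - {"offset":[0,0.05,0],"turn":0}
    - {"offset":[0,0.05,0],"turn":0}
    - {"offset":[0,0.05,0],"turn":0}
    - {"offset":[0,0.05,0],"turn":0}
    - {"offset":[0,0.05,0],"turn":0}
    - {"offset":[0,0.05,0],"turn":0}

```text
t: 10.55
eef_pos: [0.4619, -0.2255, 0.2374]
ee_rot: [3.137, 0.004, -0.747]
force: [-7.5, -11.9, 4.9]
width: 0.0194
```

```bash
python3 sw.py|grep -v "^0"; python3 - <<'E'
from h import *
for n in("top","side"):
    f=grab(n);P=world(f);d=np.load(n+"0.npz")
    dz=(np.abs(f["frame"].astype(int)-d["I"]).max(2)>45).astype(np.uint8)
    P0=d["P"]
    for nm,x,y in(("y1",.516,.088),("y2",.425,.067)):
        m=(np.hypot(P0[...,0]-x,P0[...,1]-y)<.03)&(P0[...,2]>.01); print(n,nm,dz[m].mean())
    H,S,V=cv2.split(cv2.cvtColor(f["frame"],cv2.COLOR_BGR2HSV))
    H0,S0,V0=cv2.split(cv2.cvtColor(d["I"],cv2.COLOR_BGR2HSV))
    for lab,h,s,q in(("now",H,S,P),("was",H0,S0,P0)):
        b=((h<5)|(h>174))&(s>150)&(q[...,0]>.3)&(q[...,0]<.45)&(q[...,1]<-.03)&(q[...,1]>-.25)&(q[...,2]<.12)&(q[...,2]>.01)
        pw=((h<5)|(h>174))&(s>150)&(q[...,0]>.55)&(q[...,1]<-.2)&(q[...,1]>-.4)&(q[...,2]<.07)&(q[...,2]>.02)&(q[...,0]<.63)
        print(n,lab,"bottle",b.sum(),np.round(q[b].mean(0),4) if b.any() else '',"pawl",pw.sum(),np.round(q[pw].mean(0),4) if pw.any() else '')
E
```

```text
[ 0.46187367 -0.22546613  0.23743612] [ -7.53018266 -11.9238223    4.92137123] [-4.91459804e+00  3.26110320e+00 -3.86847081e-03] 0.019371605508810907
angle 0.7238957966754738
inward F 3.0530107544820875 tang F -13.768090443609657
top y1 0.7567567567567568
top y2 0.8932038834951457
top now bottle 16 [ 0.3701 -0.1158  0.0617] pawl 0 
top was bottle 0  pawl 24 [ 0.6006 -0.2969  0.0435]
side y1 0.0
side y2 0.0
side now bottle 187 [ 0.3745 -0.1096  0.037 ] pawl 34 [ 0.6045 -0.2896  0.0406]
side was bottle 188 [ 0.3744 -0.1098  0.0371] pawl 38 [ 0.6032 -0.2933  0.0407]
```

```bash
python3 -c "
from h import *
print(job_done()); s=get_state(); print(s['t'],s['eef_pos'],s['force'],s['width'])"
```

```text
the job is handed in; nothing more can be done
None
the job is handed in; nothing more can be done
```

The job is handed in with the gripper still holding the orange rod and the blue arm pressed against the rubber stop, at about 10.6 s on the robot's clock. I lifted the rod out of its stand, lowered its shank into the eye with almost no vertical force, and swung the arm back past the pawl.

**Last checks that agreed:**
- **Stop:** the force along the swing rose from 7 N to 17 N with almost no further motion. After a slight back-off it held at 14 N for 0.8 s.
- **Angle:** the rod read 0.72 rad, which is about 0.70 for the arm once the slack in the eye is taken off. The stop is at 0.68. My hinge estimate is good to a few mm.
- **Grip:** the fingers stayed at 19.4 mm, so the rod is still held.
- **Bystanders:** from the side camera, the glue bottle is within 0.2 mm of where it started and both yellow look-alikes are unchanged.

**Not confirmed or not agreeing:**
- **Pawl click:** I did not see it directly. I infer it from the angle being past 0.53.
- **Pawl in pictures:** the side camera showed part of the red pawl hidden by the gripper, so its apparent 4 mm shift means little. The top camera could not see it.
- **Look-alikes from above:** the top view differed around the yellow look-alikes; I took that as the arm blocking the view but did not check it.
- **Gauge and tape:** I did not measure them again; they were well away from the arm's path.
- **Side pull:** partway through the swing the rod pulled outward on the eye with about 7 N. I corrected it before reaching the stop.

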